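# Snap the feeding ring onto the pellet dispenser

### The job

Pick up the white feeding ring, turn it so that its two inner ledges line up with the two green snap hooks on top of the pellet dispenser, and push it straight down until both sides click home and it stays locked, level, when you let go. Push gently: use only as much force as the snaps need, and leave the tin, dish, spoon and net frame where they are.

Things in the scene. Friction and masses are not known exactly. Their poses are not given: they have to be found in the camera images.
- ring_center (a point): Centre, half-way up, of the loose white feeding ring: upright, 24 mm high, 52 mm outside, open through, 30 g. Two flat grip faces (orange line) at its +y and -y sides, 56 mm apart: grip across them, about 40 N. Inside at the bottom two straight ledges at the +y and -y sides, 5 mm thick, 30 mm long (x), gap 34 mm between. z up; a half turn about z is the same.
- dispenser: Translucent green pellet dispenser, orange press button on its -x side, fixed; origin on its axis at the shelf, z up. Foot 74 mm wide, green body up to 50 mm. Above it a neck, set to a different height each time, with two springy hooks. The catches' undersides are 72 to 96 mm above the shelf: not measured, to be seen or felt. Ring axes along these axes, either way round.
- dispenser_top (a point): Top centre of the dispenser's green body (50 mm up); its hooks stand above, at +y and -y of the axis, facing outwards, 12 mm wide (x), over outer edges 27 mm apart at the tips, 40 mm at the catches 12 mm lower. They bend in, then close over the ring's ledges. This takes 8 to 14 N in all; a hard stop follows 2 mm after the click. Over 30 N, push or pull, breaks them.
- seat (a joint): Grey sprung seat plate between and beside the hooks, which the ring's underside presses down: 0 when free (its top then 1.5 mm below the catches' undersides), grows downwards in m, hard stop at 0.0055. It pushes up with about 1 N at first to 8 N at the stop. A locked ring holds it down at about 0.0032; with an unlocked ring it springs back to 0.
- tin: Capped aluminium tin, 54 mm in diameter, 44 mm high, loose; origin at the centre of its underside. Leave alone.
- dish: Round glass dish, 84 mm in diameter, 28 mm high, loose; origin at the centre of its underside. Leave alone.
- spoon: Short stainless spoon, 130 mm long, lying flat along its x axis, loose. Leave alone.
- net_frame: Rigid black net frame (no net), 12 mm high, lying flat: a loop of 84 x 78 mm on its +y side of the origin, a 90 mm handle on its -y side, loose. Leave alone.
Not all that is in view belongs to the job. There is more than one size of the part that bears ring_center; the job needs the middle-sized. What is shaped like the dispenser but purple is not meant.

How it is judged:
On the way:
1. the ring has been lifted well clear of the shelf (height (world z) of ring_center above 0.06 m), for 0.1 s.
At the end, for the whole second after the job is handed in: With nothing touching it, the ring holds the sprung seat at least 2 mm down (so both hooks have closed over it), level within 0.06 rad, centred within 6 mm on the dispenser and turned within 0.3 rad of the hooks' line (value of joint seat above 0.002 m and horizontal distance between ring_center and dispenser below 0.006 m and angle between ring_center's own z axis and vertical below 0.06 rad and height (world z) of ring_center above 0.07 m and angle between the y axis of ring_center and the y axis of dispenser, either way round below 0.3 rad).
It fails at once if the ring is forced against the dispenser with more than 30 N (contact force between ring and dispenser above 30 N).
It fails at once if the tin is moved by more than 20 mm (distance of tin from where it was at the start of the episode above 0.02 m).
It fails at once if the dish is moved by more than 20 mm (distance of dish from where it was at the start of the episode above 0.02 m).
It fails at once if the spoon is moved by more than 20 mm (distance of spoon from where it was at the start of the episode above 0.02 m).
It fails at once if the net frame is moved by more than 20 mm (distance of net_frame from where it was at the start of the episode above 0.02 m).
It also fails if it takes over 48 s, if anything falls off the work surface, if the arm or the gripper's body presses on something with over 40 N, if the wrist force passes 120 N, or if a joint passes its speed limit or range.

### The arm

A 6-joint arm with a two-finger parallel gripper is mounted at the origin on the work surface. World frame = base frame: x ahead of the robot, y to its left, z up, the work surface at z = 0. Lengths are in m, angles in rad, forces in N, time in s.
With the tool pointing down it reaches from about 0.3 to 0.75 m from the base axis. Payload 8.5 kg.
Tool frame: the origin (TCP) lies midway between the tips of the shut fingers; the grasp point (between the pads) lies 19 mm behind it; z points along the fingers, y is the direction in which the jaws open and shut (so a half turn about z gives the same grasp; the last joint's range is limited). The gripper opens to 88 mm and grips with 3 to 60 N. Pads are 18 mm wide; open, the fingers measure 123 mm over their backs; the gripper's body (75 mm by 187 mm) begins 45 mm behind the grasp point.
Start: joints at [1.007, 0.381, 1.297, -0, 1.464, -0.215], TCP at [0.188, 0.517, 0.239] pointing down, gripper open.
Joint ranges: [-3.11, 3.11], [-0.89, 2.33], [0.22, 2.48], [-1.42, 4.56], [0.17, 2.85], [-2.88, 2.88]. Speed limits (rad/s): [2.39, 2.39, 3.14, 3.14, 3.14, 3.14].

### API

Orientations are given as a unit quaternion [w, x, y, z].
In Python, from workcell import env, jaws, optics, workorder gives the robot as it stands. Calls block until the motion is done:
- env.movep(position, orientation): joint-space move of the TCP to a pose.
- env.move_straight(position, frame=None, max_speed=0.15): straight line of the TCP; frame=None keeps the orientation; max_speed is the mean speed in m/s.
- env.move_joints(angles): joint-space move.
- jaws.move_gripper(opening, newtons=None): finger opening in m; newtons is the grip in N (None keeps the last); returns when the fingers have stopped.
- env.pause(seconds).
- env.solve_ik(position, orientation): joint angles nearest the present ones, or None.
- optics.camera(name): name is "scene" or "top" or "wrist"; returns a dict with "image" (400x640x3 uint8, red, green, blue), "depth" (400x640 float32, m along the optical axis (not along the pixel's ray), 0 where there is no reading), "camera_matrix" (3x3 intrinsics, pixels), "rvec" (rotation vector, rad) and "tvec" (3), from world to camera coordinates, as OpenCV has them. Camera axes: x right, y down, z forward; pixel columns grow to the right and rows downward; lengths in m; the calibration is good to about 2 mm. The wrist camera is an equidistant fisheye: a pixel r from the principal point sees the ray r / f radians off the axis. A picture is of the moment at which its call begins.
A pose or a line that the arm cannot do raises env.Unreachable and nothing moves.
- workorder.hand_in(): hands the job in, once; it reports no verdict.
Readings, each from a call of its own:
- env.read_clock(): time.
- env.read_joint_pos(): joint angles.
- env.read_qd(): joint speeds.
- env.read_joint_efforts(): joint torques, N m.
- env.read_ee_pos(): TCP position.
- env.read_ee_rot(): TCP orientation.
- env.read_wrist_force(): force on the tool from outside, world axes, zero at the start.
- env.read_torque(): the same for the moment, N m.
- env.read_width(): finger opening in m.
Only numpy, scipy, OpenCV 4.12 (cv2) and the standard library are available. Lean on these libraries where they do the work, as an engineer would, in place of code of your own. Each camera call takes 0.05 s, during which the arm holds its last target.

## Working session

There is one attempt and no reset: what is moved stays moved. The work goes in short steps, each a Python script; the robot and the scene stay as the last script left them, time stands still between calls to the robot, and variables do not carry over. Pictures are saved under pics/ and viewed, and the job is handed in when it is done.

```bash
ls; mkdir -p pics; python3 - <<'E'
from workcell import env, jaws, optics
import cv2, numpy as np, pickle
for n in ["scene","top","wrist"]:
    c=optics.camera(n); cv2.imwrite(f"pics/{n}0.png",c["image"][:,:,::-1]); pickle.dump(c,open(f"{n}0.pkl","wb"))
    print(n,c["camera_matrix"].tolist(),c["rvec"],c["tvec"])
print(env.read_clock(),env.read_ee_rot(),env.read_wrist_force())
E
```

```text
pics
scene [[362.6948733027601, 0.0, 325.9432067034031], [0.0, 362.6948733027601, 204.52019035839498], [0.0, 0.0, 1.0]] [ 0.74454076  2.7651287  -0.88060584] [ 0.48796009 -0.2066413   0.89535322]
top [[469.1017612744011, 0.0, 319.4086111790974], [0.0, 469.1017612744011, 197.32949533222964], [0.0, 0.0, 1.0]] [ 1.97995645 -2.23932055  0.24067217] [0.06696836 0.57260359 1.03495081]
wrist [[309.70691628693146, 0.0, 321.4933713994398], [0.0, 309.70691628693146, 203.60090412562818], [0.0, 0.0, 1.0]] [-2.34374643 -1.64195364 -0.26689775] [-0.54987038 -0.04373932  0.39178072]
0.15 [-1.95122517e-04  1.73541826e-01  9.84826362e-01 -4.82948388e-04] [-0.79027087  0.37234701 -0.44759234]
```

View pics/scene0.png

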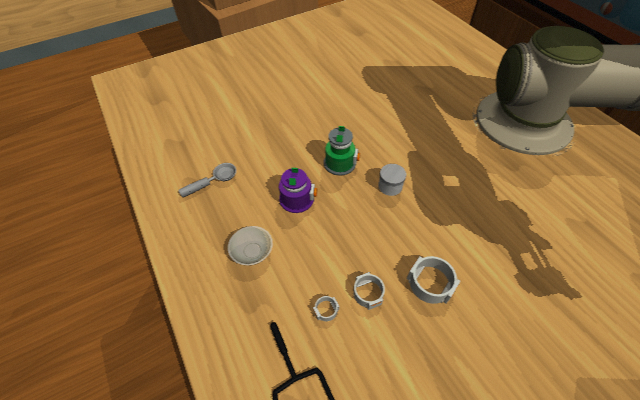

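View pics/top0.png

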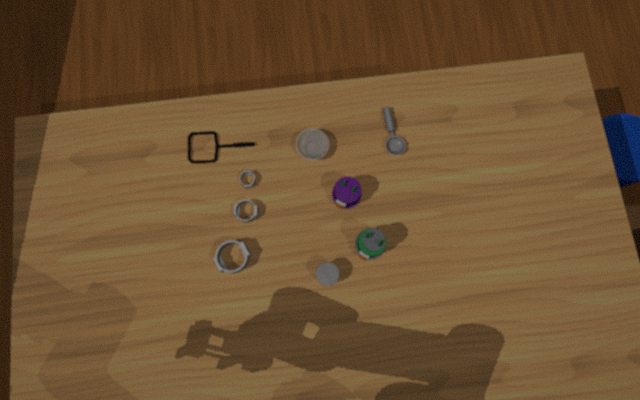

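View pics/wrist0.png

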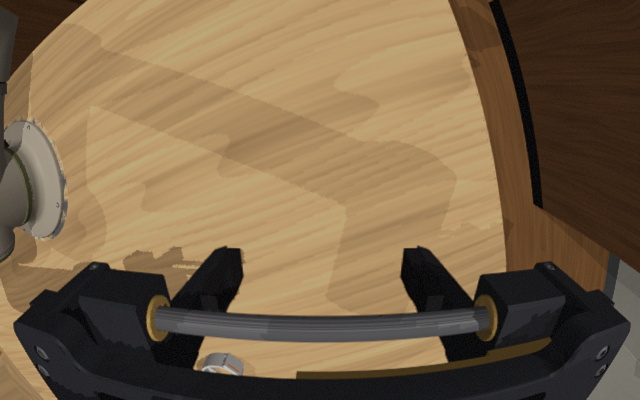

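The scene view shows the dispenser (green, about 341,150), three rings (middle one at about 369,290) and the tin, dish, spoon and net frame. In the top view the middle ring is at about (246,210) and the green dispenser at about (371,243). Next I'll enlarge crops and measure.

```bash
cat > h.py <<'E'
import cv2, numpy as np, pickle
def world(c,u,v,d=None):
    K=c["camera_matrix"];R=cv2.Rodrigues(np.array(c["rvec"],float))[0];t=np.array(c["tvec"],float).ravel()
    d=c["depth"][v,u] if d is None else d
    p=np.array([(u-K[0,2])/K[0,0]*d,(v-K[1,2])/K[1,1]*d,d]); return R.T@(p-t)
def cloud(c,u0,u1,v0,v1):
    K=c["camera_matrix"];R=cv2.Rodrigues(np.array(c["rvec"],float))[0];t=np.array(c["tvec"],float).ravel()
    v,u=np.mgrid[v0:v1,u0:u1];d=c["depth"][v0:v1,u0:u1]
    P=np.stack([(u-K[0,2])/K[0,0]*d,(v-K[1,2])/K[1,1]*d,d],-1)
    return (P-t)@R, c["image"][v0:v1,u0:u1]
def proj(c,p):
    K=c["camera_matrix"]
    return cv2.projectPoints(np.array(p,float).reshape(-1,3),np.array(c["rvec"],float),np.array(c["tvec"],float),K,None)[0].reshape(-1,2)
E
python3 - <<'E'
from h import *
t=pickle.load(open("top0.pkl","rb"));s=pickle.load(open("scene0.pkl","rb"))
a=cv2.resize(t["image"][190:240,220:280],None,fx=6,fy=6,interpolation=3)
b=cv2.resize(t["image"][220:270,340:400],None,fx=6,fy=6,interpolation=3)
d=cv2.resize(s["image"][115:185,310:375],None,fx=6,fy=6,interpolation=3)[:300*2,:390]
e=cv2.resize(s["image"][260:320,340:400],None,fx=6,fy=6,interpolation=3)
cv2.imwrite("pics/crt.png",np.vstack([a,b])[:,:,::-1]);
o=np.zeros((420,760,3),np.uint8);o[:420,:390]=d[:420];o[:360,395:755]=e;cv2.imwrite("pics/crs.png",o[:,:,::-1])
for c,n,boxes in [(t,"top",dict(ring=(228,265,195,228),disp=(350,395,222,265),purple=(325,368,170,213),tin=(310,345,258,290),dish=(292,335,122,164),small=(235,260,168,190),big=(210,255,235,275))),(s,"scene",dict(ring=(350,390,268,312),disp=(320,365,120,180)))]:
  for k,x in boxes.items():
    P,I=cloud(c,*x); z=P[...,2]
    m=(z>0.008)&(z<0.2)
    q=P[m]; print(n,k,m.sum(),q.min(0).round(4),q.max(0).round(4),((q.min(0)+q.max(0))/2).round(4))
for u,v in[(200,170),(280,240),(420,200)]: print(world(t,u,v))
E
```

```text
top ring 167 [0.5498 0.1476 0.0081] [0.6013 0.2044 0.0277] [0.5755 0.176  0.0179]
top disp 718 [ 0.4234 -0.1436  0.0082] [ 0.4924 -0.0783  0.1022] [ 0.4579 -0.1109  0.0552]
top purple 691 [ 0.5514 -0.1051  0.0083] [ 0.6218 -0.0358  0.0837] [ 0.5866 -0.0704  0.046 ]
top tin 439 [ 0.3741 -0.0257  0.0369] [0.4272 0.0265 0.0489] [4.006e-01 4.000e-04 4.290e-02]
top dish 635 [ 0.6801 -0.0436  0.008 ] [0.7612 0.0376 0.0326] [ 0.7206 -0.003   0.0203]
top small 80 [0.6349 0.1472 0.0087] [0.6766 0.1836 0.0221] [0.6558 0.1654 0.0154]
top big 365 [0.4316 0.1751 0.008 ] [0.5051 0.2605 0.0386] [0.4683 0.2178 0.0233]
scene ring 383 [0.5531 0.1466 0.0083] [0.6056 0.2054 0.0256] [0.5793 0.176  0.0169]
scene disp 1166 [ 0.4278 -0.144   0.0082] [ 0.4968 -0.0789  0.1   ] [ 0.4623 -0.1114  0.0541]
[0.69558859 0.2826626  0.00164247]
[ 0.49679692  0.10269002 -0.00228665]
[ 0.55207851 -0.25007858  0.00359746]
```

View pics/crt.png

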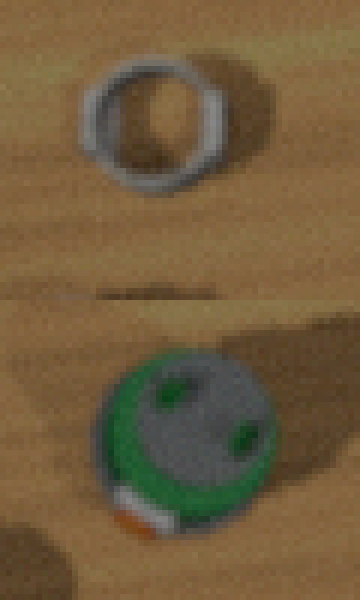

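View pics/crs.png

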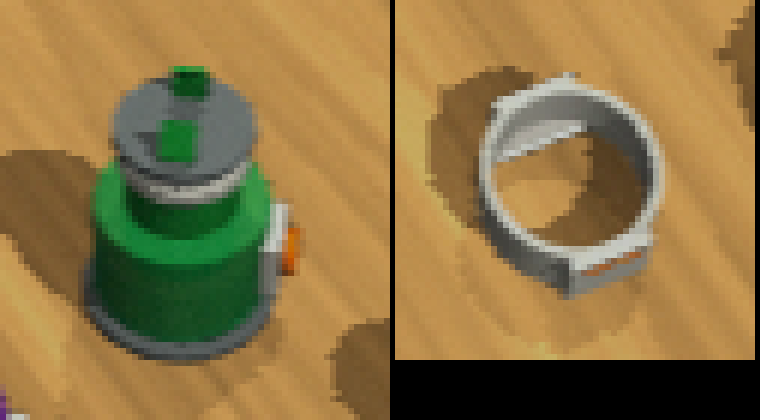

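The top crop shows the ring's flats at about (235,211) and (256,210). The hook tips are at about (369,235) and (381,243) and the orange button is at about (362,257). In the scene crop the hook tips are at about (341,129) and (340,138). I'll turn these into angles.

```bash
python3 - <<'E'
from h import *
t=pickle.load(open("top0.pkl","rb"));s=pickle.load(open("scene0.pkl","rb"))
def ray(c,u,v,z):
    K=c["camera_matrix"];R=cv2.Rodrigues(np.array(c["rvec"],float))[0];tt=np.array(c["tvec"],float).ravel()
    o=-R.T@tt; d=R.T@np.array([(u-K[0,2])/K[0,0],(v-K[1,2])/K[1,1],1]); return o+d*(z-o[2])/d[2]
a=ray(t,220+92/6,190+125/6,.024);b=ray(t,220+215/6,190+120/6,.024);print(a,b,(a+b)/2,np.degrees(np.arctan2(*(a-b)[1::-1])))
a=ray(t,340+172/6,220+90/6,.1);b=ray(t,340+245/6,220+138/6,.1);print(a,b,(a+b)/2,np.linalg.norm(a-b),np.degrees(np.arctan2(*(a-b)[1::-1])))
a=ray(s,310+190/6,115+80/6,.1);b=ray(s,310+180/6,115+137/6,.1);print(a,b,(a+b)/2,np.linalg.norm(a-b),np.degrees(np.arctan2(*(a-b)[1::-1])))
for c in(t,s):
  R=cv2.Rodrigues(np.array(c["rvec"],float))[0];print(-R.T@c["tvec"])
# hist of z in dispenser, fits
for c,x in((t,(350,395,222,265)),(s,(320,365,120,180))):
    P,I=cloud(c,*x);I=I.astype(int);z=P[...,2]
    green=(I[...,1]>I[...,0]+25)&(I[...,1]>I[...,2]+25)
    h=green&(z>.075)&(z<.2); print("hook z",np.sort(z[h]).round(4)[-25:]); 
    g=(~green)&(z>.065)&(z<.2); q=P[g]; print("plate",np.median(q[:,2]),q.min(0),q.max(0),(q.min(0)+q.max(0))/2, g.sum())
    b=(I[...,0]>I[...,2]+70)&(I[...,0]>140)&(z>.015); print("button",P[b].mean(0),b.sum())
    f=(z>.045)&(z<.056)&green;print("bodytop",np.median(P[f],0),P[f].min(0),P[f].max(0))
w=pickle.load(open("wrist0.pkl","rb"));R=cv2.Rodrigues(np.array(w["rvec"],float))[0];print("wrist cam",-R.T@w["tvec"],R.T.round(3).tolist())
E
```

```text
[0.57647331 0.20015393 0.024     ] [0.57246081 0.15101307 0.024     ] [0.57446706 0.1755835  0.024     ] 85.33198388570159
[ 0.47005412 -0.10053417  0.1       ] [ 0.44918298 -0.12461762  0.1       ] [ 0.45961855 -0.1125759   0.1       ] 0.03186874787185202 49.087241738401005
[ 0.45803166 -0.11557325  0.1       ] [ 0.47515923 -0.0938983   0.1       ] [ 0.46659545 -0.10473578  0.1       ] 0.02762529547398862 -128.31583903924238
[0.34429521 0.02406005 1.13329816]
[0.75835656 0.35319011 0.61855891]
hook z [0.0888 0.0902 0.0902 0.0934 0.0942 0.095  0.0951 0.0957 0.0964 0.0964
 0.0965 0.0966 0.0968 0.0968 0.0968 0.0969 0.0973 0.0974 0.098  0.0981
 0.0986 0.0989 0.1007 0.1022]
plate 0.08537054474017589 [ 0.43591958 -0.13718754  0.0709603 ] [ 0.48516726 -0.08710181  0.10020398] [ 0.46054342 -0.11214467  0.08558214] 372
button [nan nan nan] 0
bodytop [ 0.44408714 -0.09486232  0.04907991] [ 0.42843667 -0.13798655  0.04502957] [ 0.48894924 -0.07947474  0.05274365]
hook z [0.0942 0.0943 0.0949 0.0954 0.0961 0.0962 0.0965 0.0965 0.0968 0.097
 0.0973 0.0973 0.0974 0.0979 0.098  0.0981 0.0983 0.0984 0.0984 0.0985
 0.0985 0.0986 0.0987 0.0991 0.1   ]
plate 0.08468153813238875 [ 0.43820211 -0.1381559   0.06508418] [ 0.48870952 -0.08801274  0.09778017] [ 0.46345582 -0.11308432  0.08143218] 364
button [ 0.49179549 -0.02413636  0.13060086] 19
bodytop [ 0.47580044 -0.09595184  0.0490989 ] [ 0.43250289 -0.14032567  0.04503959] [ 0.49635637 -0.08053103  0.05587225]
wrist cam [0.10951903 0.5462066  0.38396175] [[0.342, 0.891, 0.3], [0.94, -0.323, -0.111], [-0.002, 0.32, -0.947]]<stdin>:17: RuntimeWarning: Mean of empty slice.
  ret = um.true_divide(
```

```bash
cat >> h.py <<'E'
from scipy.spatial.transform import Rotation as Ro
def quat(deg):
    f=np.radians(deg);y=np.array([np.cos(f),np.sin(f),0]);z=np.array([0,0,-1.]);x=np.cross(y,z)
    q=Ro.from_matrix(np.stack([x,y,z],1)).as_quat(); return [q[3],q[0],q[1],q[2]]
def fray(c,u,v,z):
    "fisheye pixel to world at height z"
    K=c["camera_matrix"];R=cv2.Rodrigues(np.array(c["rvec"],float))[0];t=np.array(c["tvec"],float).ravel()
    a=(u-K[0,2])/K[0,0];b=(v-K[1,2])/K[1,1];r=np.hypot(a,b);d=np.array([a/r*np.sin(r),b/r*np.sin(r),np.cos(r)])
    d=R.T@d;o=-R.T@t;return o+d*(z-o[2])/d[2]
E
python3 - <<'E'
from h import *
from workcell import env, jaws, optics
env.movep([.576,.176,.15],quat(85.3))
print(env.read_clock(),env.read_ee_pos(),env.read_joint_pos(),env.read_wrist_force())
c=optics.camera("wrist");pickle.dump(c,open("w1.pkl","wb"));cv2.imwrite("pics/w1.png",c["image"][:,:,::-1])
E
```

```text
2.05 [0.57569195 0.17682587 0.1502102 ] [ 1.01570421e-01  5.43805002e-01  1.28607988e+00  1.72734379e-04
  1.31147613e+00 -1.38819541e+00] [-0.43493428  0.49340755 -0.27435705]
```

View pics/w1.png

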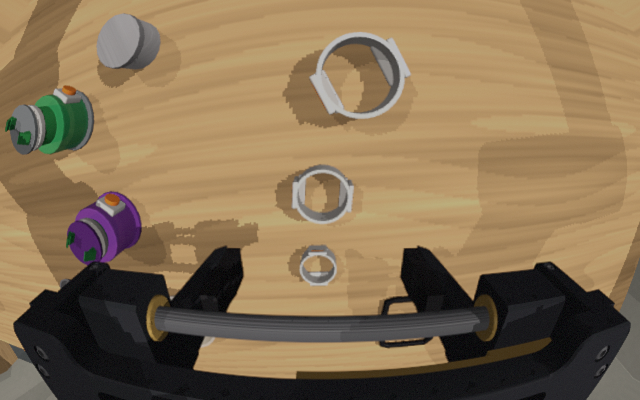

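The wrist view shows the middle ring at about (322,195) between the small one (318,266) and the big one (360,75), so the jaws are centred over it. I'll zoom in for its centre and angle.

```bash
python3 - <<'E'
from h import *
c=pickle.load(open("w1.pkl","rb"))
cv2.imwrite("pics/w1r.png",cv2.resize(c["image"][155:230,280:365],None,fx=8,fy=8,interpolation=cv2.INTER_CUBIC)[:,:,::-1])
E
```

```text
(no output)
```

View pics/w1r.png

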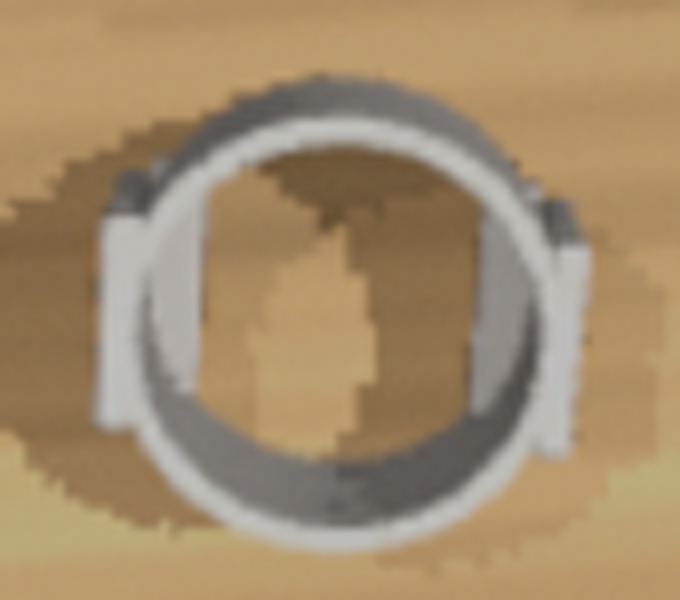

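Grip faces: the left outer edge runs (107,215)–(97,425) and the right one (590,245)–(568,455) in crop pixels. The top rim spans columns 132–555 and rows 117–550.

```bash
python3 - <<'E'
from h import *
c=pickle.load(open("w1.pkl","rb"))
f=lambda a,b,z=.024: fray(c,280+a/8-.5,155+b/8-.5,z)[:2]
for z in(.024,.022):
    L1,L2,R1,R2=[f(*p,z) for p in((107,215),(97,425),(590,245),(568,455))]
    print(z,"len",np.linalg.norm(L1-L2),np.linalg.norm(R1-R2),"span",np.linalg.norm((L1+L2-R1-R2)/2),"cen",(L1+L2+R1+R2)/4,
     "dirL",np.degrees(np.arctan2(*(L1-L2)[::-1])),"dirR",np.degrees(np.arctan2(*(R1-R2)[::-1])),"dirLR",np.degrees(np.arctan2(*((L1+L2-R1-R2)/2)[::-1])))
l,r,t,b=f(132,330),f(555,330),f(345,117),f(345,550);print((l+r)/2,(t+b)/2,np.linalg.norm(l-r),np.linalg.norm(t-b))
E
```

```text
0.024 len 0.02535981695039574 0.025552996458637147 span 0.055159658860215295 cen [0.57721028 0.17787417] dirL 171.09522047164137 dirR 171.34397558110288 dirLR -98.4091708789364
0.022 len 0.02554633444796448 0.02574093476135312 span 0.055565349546290665 cen [0.5778335  0.17782642] dirL 171.09522047164134 dirR 171.34397558110288 dirLR -98.4091708789364
[0.57646788 0.17824026] [0.57763069 0.17831752] 0.048714203788935415 0.05230068732163483
```

Ring: centre about (0.577, 0.178), y axis at 81.4°. Grasping it.

```bash
python3 - <<'E'
from h import *
from workcell import env, jaws, optics
q=quat(81.4)
env.movep([.577,.178,.06],q)
env.move_straight([.577,.178,.005],q,max_speed=.08)
print(env.read_ee_pos(),env.read_wrist_force())
jaws.move_gripper(.04,40)
print(env.read_width(),env.read_ee_pos(),env.read_wrist_force())
env.move_straight([.577,.178,.15],q,max_speed=.15)
print(env.read_clock(),env.read_width(),env.read_wrist_force())
c=optics.camera("wrist");pickle.dump(c,open("w2.pkl","wb"));cv2.imwrite("pics/w2.png",cv2.resize(c["image"][130:330,180:460],None,fx=2.8,fy=2.8)[:,:,::-1])
E
```

```text
[0.5773044  0.1780247  0.00542145] [-0.13147887  1.08975734 -1.11011089]
0.05573592532260625 [0.57704129 0.17800822 0.00511617] [-0.25966145  0.01694372  1.34054033]
5.0917 0.05544977317284065 [-0.10806209 -0.33663643 -1.58756491]
```

View pics/w2.png

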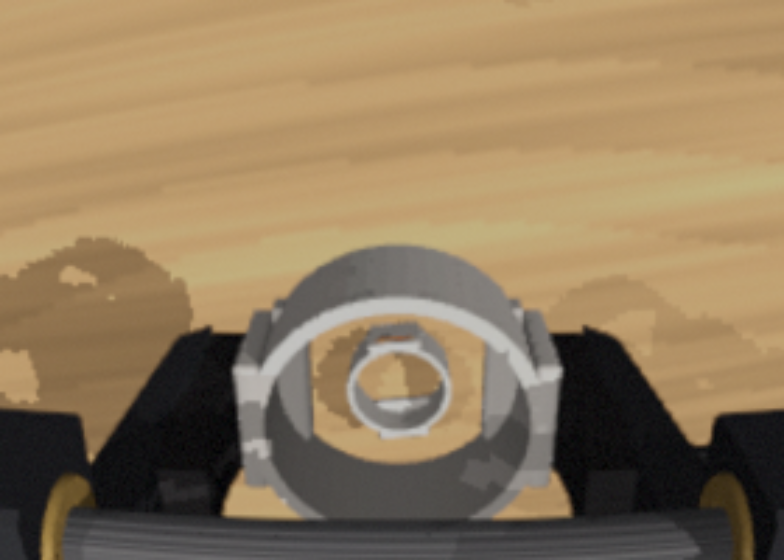

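The ring is held squarely (width 55.5 mm) and is up off the shelf. Now a wrist look at the dispenser hooks from a slight standoff.

```bash
python3 - <<'E'
from h import *
from workcell import env, jaws, optics
c=pickle.load(open("w2.pkl","rb"))
f=np.radians(81.4);x=np.array([-np.sin(f),np.cos(f)]);y=np.array([np.cos(f),np.sin(f)])
for p in((398,298),(237,372),(560,372)):
    w=fray(c,180+p[0]/2.8-.5,130+p[1]/2.8-.5,.169)[:2]-np.array([.577,.178]);print("rim in tool xy",w@x,w@y)
q=quat(50)
env.movep([.5075,-.151,.19],q)
print(env.read_clock(),env.read_ee_pos(),env.read_joint_pos(),env.read_width())
c=optics.camera("wrist");pickle.dump(c,open("w3.pkl","wb"));cv2.imwrite("pics/w3.png",c["image"][:,:,::-1])
E
```

```text
rim in tool xy 0.02624661088404372 0.000634879767474653
rim in tool xy 0.012321657869541662 -0.026392486288937
rim in tool xy 0.01234358302692128 0.027824491354406317
6.4167 [ 0.5077849  -0.1501911   0.18984303] [-5.11442945e-01  3.86742503e-01  1.43732307e+00  2.30121849e-04
  1.31777827e+00 -1.38560400e+00] 0.05555139341446962
```

View pics/w3.png

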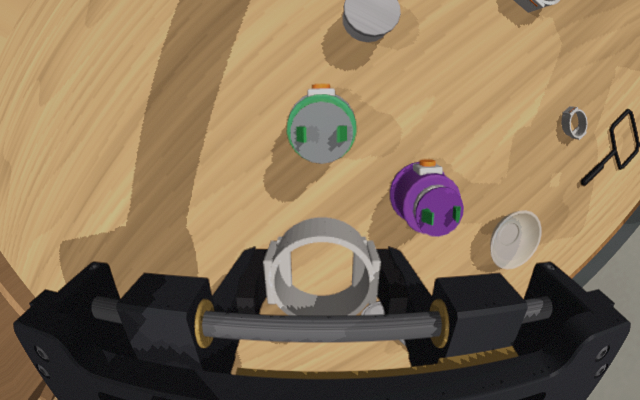

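The dispenser is at about (321,125) in the wrist image, its hooks at about (300,134) and (342,133), and the held ring is below at about (322,265). Zooming in.

```bash
python3 - <<'E'
from h import *
c=pickle.load(open("w3.pkl","rb"))
cv2.imwrite("pics/w3c.png",cv2.resize(c["image"][78:170,275:370],None,fx=6,fy=6,interpolation=cv2.INTER_CUBIC)[:,:,::-1])
E
```

```text
(no output)
```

View pics/w3c.png

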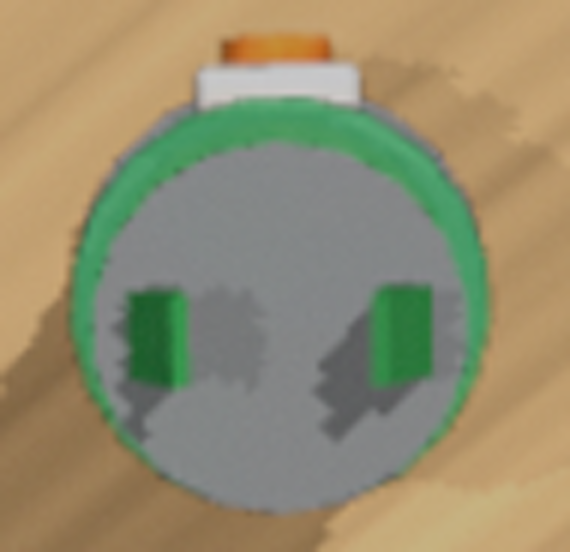

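Crop pixels: hook outer edges at the catches are at columns 128 and 432, and at the tips about 176 and 389. Rows run 288–388 (left) and 284–384 (right). The seat disc spans columns 93–472 and rows 143–512.

```bash
python3 - <<'E'
from h import *
c=pickle.load(open("w3.pkl","rb"))
f=lambda a,b,z: fray(c,275+a/6-.5,78+b/6-.5,z)[:2]
ang=lambda d:np.degrees(np.arctan2(d[1],d[0]))
for z in(.085,.0875,.09):
    a,b=f(128,338,z),f(432,334,z);print("catch",z,(a+b)/2,np.linalg.norm(a-b),ang(a-b))
    p=[f(93,327,z),f(472,327,z),f(283,143,z),f(283,512,z)];print(" disc",(p[0]+p[1])/2,(p[2]+p[3])/2,np.linalg.norm(p[0]-p[1]),np.linalg.norm(p[2]-p[3]))
for z in(.097,.1):
    a,b=f(176,338,z),f(389,334,z);print("tip",z,(a+b)/2,np.linalg.norm(a-b),ang(a-b))
    for u in(183,380): 
        p,q=f(u,288 if u<200 else 284,z),f(u,388 if u<200 else 384,z);print(" wid",np.linalg.norm(p-q),ang(p-q))
p=f(277,100,.05);print("button base",p)
# image-depth on disc/hooks
x,y=275+283//6,78+400//6
print(c["depth"][y-2:y+3,x-2:x+3].round(4))
K=c["camera_matrix"];R=cv2.Rodrigues(np.array(c["rvec"],float))[0];t=np.array(c["tvec"],float).ravel();
for (a,b) in((283,400),(283,250),(283,300),(183,338),(378,334),(150,338),(410,334)):
    u,v=int(275+a/6),int(78+b/6);A=(u-K[0,2])/K[0,0];B=(v-K[1,2])/K[1,1];r=np.hypot(A,B);d=c["depth"][v,u]
    print((a,b),(R.T@(np.array([A/r*np.tan(r),B/r*np.tan(r),1])*d-t)).round(4))
E
```

```text
catch 0.085 [ 0.46258565 -0.11210893] 0.040935780676496177 -129.1681593903154
 disc [ 0.46180801 -0.11101311] [ 0.46224208 -0.11128593] 0.051047390741005755 0.05037779130532726
catch 0.0875 [ 0.46239867 -0.11194579] 0.040527358209128866 -129.16815939031542
 disc [ 0.46162879 -0.1108609 ] [ 0.46205853 -0.11113101] 0.050538083212614666 0.04987516447165236
catch 0.09 [ 0.46221169 -0.11178266] 0.0401189357417615 -129.1681593903154
 disc [ 0.46144957 -0.1107087 ] [ 0.46187498 -0.11097608] 0.0500287756842236 0.04937253763797742
tip 0.097 [ 0.46194295 -0.11111726] 0.027281287937323352 -128.83005287599136
 wid 0.01298496018523003 139.54077402963242
 wid 0.012977814933959808 140.5929840153092
tip 0.1 [ 0.46171537 -0.11092412] 0.02693823141193334 -128.83005287599136
 wid 0.012821677009827675 139.54077402963253
 wid 0.01281462160860701 140.5929840153092
button base [ 0.43714674 -0.091482  ]
[[0.2469 0.2468 0.2465 0.2482 0.2474]
 [0.2472 0.2472 0.2474 0.2474 0.2473]
 [0.2479 0.2474 0.2468 0.2468 0.2479]
 [0.2472 0.2474 0.     0.2486 0.2475]
 [0.2488 0.2485 0.2487 0.2479 0.2477]]
(283, 400) [ 0.4696 -0.1171  0.0864]
(283, 250) [ 0.4541 -0.1041  0.0849]
(283, 300) [ 0.4596 -0.1088  0.0856]
(183, 338) [ 0.454  -0.1211  0.0978]
(378, 334) [ 0.4694 -0.1011  0.1002]
(150, 338) [ 0.4516 -0.1242  0.0959]
(410, 334) [ 0.4726 -0.0983  0.0939]
```

Dispenser axis is about (0.462, −0.1113) and the hook line 50.5°. The seat is about 0.0855 and the catches about 0.087. I'll move over it, take a force baseline, and descend in small force-checked steps.

```bash
python3 - <<'E'
from h import *
from workcell import env, jaws, optics
q=quat(50.5);X,Y=.462,-.1113
env.movep([X,Y,.16],q)
env.move_straight([X,Y,.112],q,max_speed=.08)
env.pause(.2)
F=[]
for i in range(6): F.append(env.read_wrist_force()); env.pause(.03)
print(env.read_clock(),env.read_ee_pos(),np.mean(F,0),np.std(F,0),env.read_width())
b=np.mean(F,0);np.save("base.npy",b)
z=.112
while z>.0975:
    z-=.0015; t0=env.read_clock(); env.move_straight([X,Y,z],q,max_speed=.03)
    f=np.mean([env.read_wrist_force() for _ in range(3)],0)-b;print(round(z,4),env.read_ee_pos()[2].round(4),f.round(2),round(env.read_clock()-t0,3))
    if abs(f[2])>5 or np.hypot(f[0],f[1])>5: break
c=optics.camera("wrist");pickle.dump(c,open("w4.pkl","wb"));cv2.imwrite("pics/w4.png",cv2.resize(c["image"][130:330,180:460],None,fx=2.8,fy=2.8)[:,:,::-1])
c=optics.camera("scene");cv2.imwrite("pics/s4.png",cv2.resize(c["image"][90:190,270:430],None,fx=4.5,fy=4.5)[:,:,::-1])
E
```

```text
7.9917 [ 0.46205285 -0.11132767  0.11217631] [ 0.19725075 -0.21010215 -0.27804875] [0.55476336 0.25244002 0.64455408] 0.05592766214735408
0.1105 0.1104 [ 0.62  0.09 -0.22] 0.25
0.109 0.1089 [-0.04  0.54 -0.2 ] 0.25
0.1075 0.1074 [-0.34  0.13  0.92] 0.25
0.106 0.1059 [ 0.09  1.65 -0.19] 0.25
0.1045 0.1044 [-0.63  1.14 -0.43] 0.25
0.103 0.1029 [-0.83  0.64 -0.1 ] 0.25
0.1015 0.1014 [-0.16  0.11  0.27] 0.25
0.1 0.0999 [-0.4   1.05  0.18] 0.25
0.0985 0.0984 [-0.69 -0.47 -0.7 ] 0.25
0.097 0.097 [-0.43 -1.21  1.15] 0.25
```

View pics/w4.png

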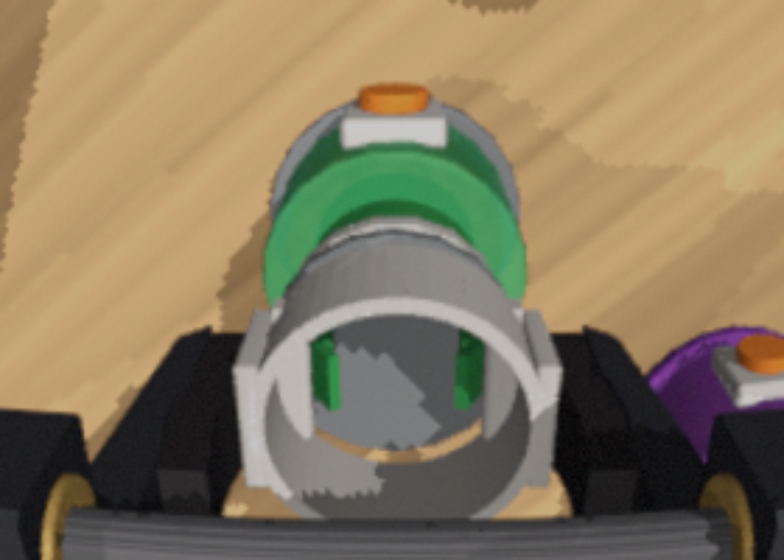

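View pics/s4.png

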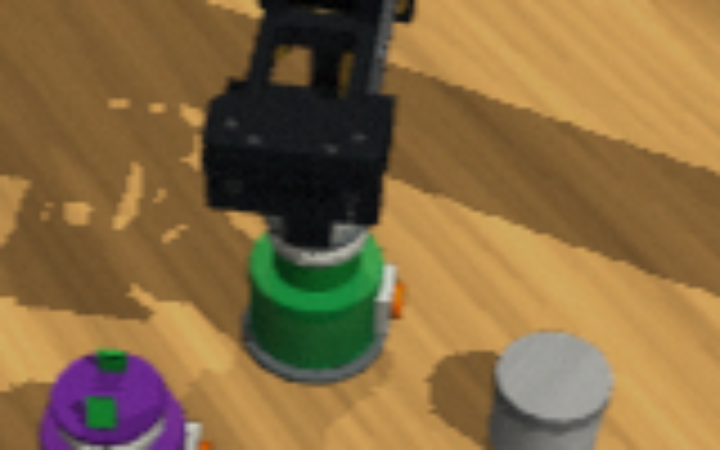

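The wrist crop shows both hooks, at (328,370) and (468,370), sitting evenly between the ring's ledges at about (312) and (486), with no contact force yet. Continuing down.

```bash
python3 - <<'E'
from h import *
from workcell import env, jaws, optics
q=quat(50.5);X,Y=.462,-.1113;b=np.load("base.npy")
z=.097;pk=0
while z>.083:
    z-=.0005; env.move_straight([X,Y,z],q,max_speed=.02)
    f=[]
    for _ in range(3): f.append(env.read_wrist_force()); env.pause(.01)
    f=np.mean(f,0)-b;print(round(z,4),env.read_ee_pos()[2].round(5),f.round(2))
    if np.hypot(f[0],f[1])>7 or f[2]>22: print("limit");break
    if pk>8 and f[2]<pk-3.5: print("drop");break
    pk=max(pk,f[2])
print(env.read_clock(),env.read_ee_pos(),env.read_width(),env.read_torque())
E
```

```text
0.0965 0.09663 [-0.18 -1.22  3.36]
0.096 0.09616 [-0.81 -0.86  5.28]
0.0955 0.09564 [-0.13 -1.28  5.34]
0.095 0.0952 [-0.71 -0.54  5.98]
0.0945 0.09481 [-0.65 -1.13  7.31]
0.094 0.0944 [-0.77 -1.05  8.35]
0.0935 0.09405 [-1.36 -0.72  8.85]
0.093 0.09357 [-1.12 -0.88  9.15]
0.0925 0.09249 [-0.27 -1.73  2.7 ]
drop
13.0667 [ 0.46212914 -0.11138559  0.09249383] 0.055776617116527025 [-0.34739061 -0.05503513  0.01812978]
```

The force peaked at 9 N and then dropped, with the ring's underside at about 0.0875. That is the ledge edge passing the widest point of the catches. The ledge is 5 mm thick, so the click and the seat are still to come. Continuing gently.

```bash
python3 - <<'E'
from h import *
from workcell import env, jaws, optics
q=quat(50.5);X,Y=.462,-.1113;b=np.load("base.npy")
z=.0925
while z>.083:
    z-=.0004; env.move_straight([X,Y,z],q,max_speed=.02)
    f=[]
    for _ in range(4): f.append(env.read_wrist_force()); env.pause(.01)
    f=np.mean(f,0)-b;print(round(z,4),env.read_ee_pos()[2].round(5),f.round(2))
    if np.hypot(f[0],f[1])>7 or f[2]>12: print("limit");break
print(env.read_clock(),env.read_ee_pos(),env.read_width(),env.read_torque())
c=optics.camera("wrist");pickle.dump(c,open("w5.pkl","wb"));cv2.imwrite("pics/w5.png",cv2.resize(c["image"][130:330,180:460],None,fx=2.8,fy=2.8)[:,:,::-1])
E
```

```text
0.0921 0.09193 [ 0.28 -1.84  1.54]
0.0917 0.09157 [-0.52 -1.38  1.17]
0.0913 0.09128 [-0.83 -0.9   3.03]
0.0909 0.09084 [-0.97 -0.97  2.6 ]
0.0905 0.09044 [-0.73 -0.6   2.61]
0.0901 0.0901 [-1.05 -0.64  3.2 ]
0.0897 0.08971 [-1.   -0.64  3.1 ]
0.0893 0.08923 [-1.23 -0.8   3.09]
0.0889 0.08876 [-0.17 -1.1   1.18]
0.0885 0.08826 [ 0.51 -1.63 -2.11]
0.0881 0.08788 [ 0.62 -1.46 -4.4 ]
0.0877 0.0876 [ 0.6  -1.4  -4.12]
0.0873 0.08737 [ 0.2  -0.99 -1.34]
0.0869 0.08721 [-2.18  0.08  4.76]
0.0865 0.08664 [-1.78  0.12  5.19]
0.0861 0.08625 [-1.61  0.31  6.14]
0.0857 0.08588 [-2.39  0.21  6.12]
0.0853 0.08551 [-2.16  0.52  6.77]
0.0849 0.08517 [-2.61  0.71  7.47]
0.0845 0.08506 [-3.05  0.6  10.63]
0.0841 0.08492 [-4.77  0.91 14.3 ]
limit
19.0167 [ 0.46210083 -0.11133279  0.08491609] 0.055818804216005574 [ 0.07095403  0.73067299 -0.03271131]
```

View pics/w5.png

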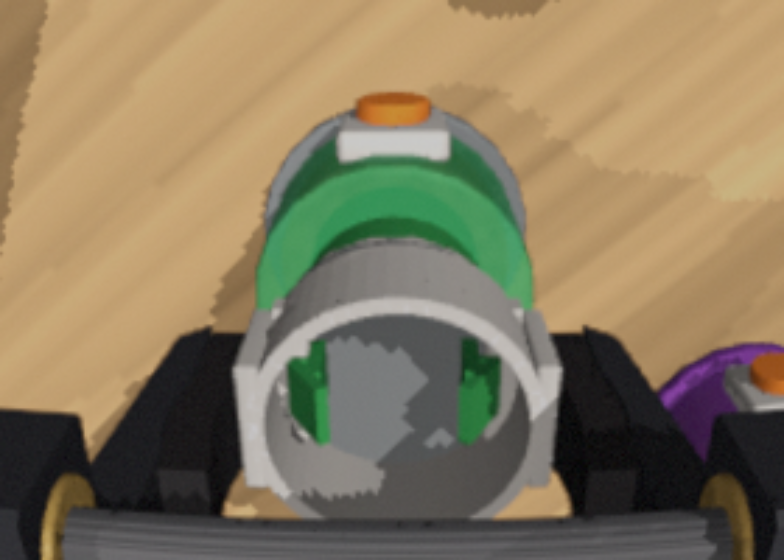

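The seat's hard stop was reached at 14 N (TCP 0.0850). The wrist crop shows both hooks, at (308,390) and (480,390), spread out over the ledges. A light tug will check that it holds before I release.

```bash
python3 - <<'E'
from h import *
from workcell import env, jaws, optics
q=quat(50.5);X,Y=.462,-.1113;b=np.load("base.npy")
z=.0849
def F():
    f=[]
    for _ in range(4): f.append(env.read_wrist_force()); env.pause(.01)
    return np.mean(f,0)-b
while z<.0895:
    env.move_straight([X,Y,z],q,max_speed=.02)
    f=F();print(round(z,4),env.read_ee_pos()[2].round(5),f.round(2))
    if f[2]<-6: print("holds");break
    z+=.0005
z-=.0006
env.move_straight([X,Y,z],q,max_speed=.02);print(z,env.read_ee_pos()[2],F().round(2),env.read_clock())
E
```

```text
0.0849 0.0852 [-2.14 -0.04  6.43]
0.0854 0.08562 [-2.    0.24  6.73]
0.0859 0.08608 [-1.51  0.14  5.99]
0.0864 0.08654 [-1.54  0.29  5.44]
0.0869 0.08694 [-1.43 -0.22  4.9 ]
0.0874 0.08723 [-0.36  0.15  1.47]
0.0879 0.08742 [ 2.47 -1.16 -8.63]
holds
0.0873 0.08733764546752125 [ 1.14 -0.38 -3.6 ] 21.3333
```

It holds against an 8.6 N tug, so both snaps are locked. Releasing and retreating straight up.

```bash
python3 - <<'E'
from h import *
from workcell import env, jaws, optics
q=quat(50.5);X,Y=.462,-.1113
env.move_straight([X,Y,.0871],q,max_speed=.02)
jaws.move_gripper(.085)
print(env.read_width())
env.move_straight([X,Y,.13],q,max_speed=.08)
env.move_straight([.5075,-.151,.2],q,max_speed=.15)
c=optics.camera("wrist");pickle.dump(c,open("w6.pkl","wb"));cv2.imwrite("pics/w6.png",cv2.resize(c["image"][70:180,265:380],None,fx=5,fy=5,interpolation=2)[:,:,::-1])
s=optics.camera("scene");pickle.dump(s,open("s6.pkl","wb"));cv2.imwrite("pics/s6.png",s["image"][:,:,::-1])
for n,c,x in(("scene",s,(320,365,115,180)),("top",optics.camera("top"),(350,395,222,265))):
    P,I=cloud(c,*x);m=(P[...,2]>.095)&(P[...,2]<.125);p=P[m]
    A=np.c_[p[:,:2]-p[:,:2].mean(0),np.ones(len(p))];k=np.abs(p[:,2]-np.median(p[:,2]))<.006
    print(n,m.sum(),np.median(p,0),(p.min(0)+p.max(0))/2,np.linalg.lstsq(A[k],p[k,2],rcond=None)[0])
print(env.read_clock())
E
```

```text
0.08510110428161209
scene 299 [ 0.4649221  -0.11131747  0.10217279] [ 0.46474432 -0.11099546  0.1013794 ] [-0.00258447 -0.00904146  0.10222691]<stdin>:13: RuntimeWarning: Mean of empty slice.
  ret = um.true_divide(
  return _methods._mean(a, axis=axis, dtype=dtype,
  ret = ret.dtype.type(ret / rcount)
Traceback (most recent call last):
ValueError: zero-size array to reduction operation minimum which has no identity
```

View pics/w6.png

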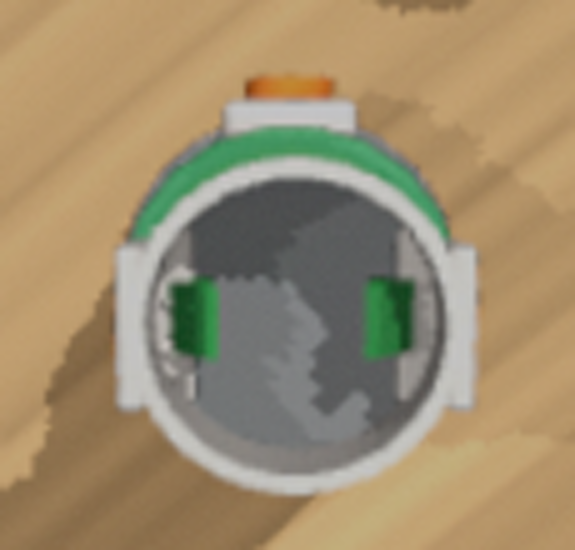

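View pics/s6.png

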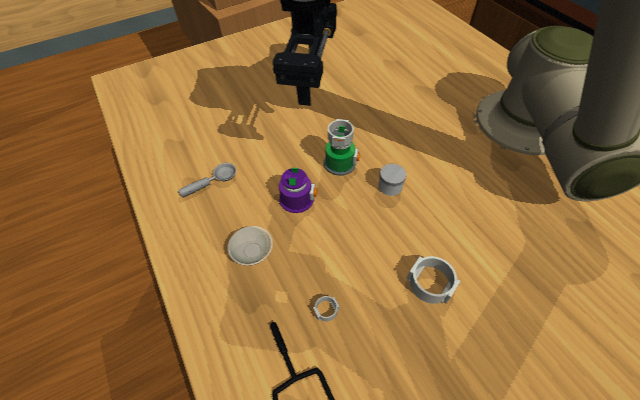

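The wrist crop shows the ring free of the gripper. Both hooks, at (195,320) and (388,320), lap over the ledges, and the flats are square to the button side. In the scene view the ring sits upright on the dispenser (341,133), and the tin, dish, spoon and net frame appear at the same pixels as before. Handing in.

```bash
python3 - <<'E'
from workcell import env, workorder
print(env.read_clock()); workorder.hand_in()
E
```

```text
23.7833
the job is handed in; nothing more can be done
```

I picked up the middle white ring, turned it to the green dispenser's hook line (about 50.5°) and pushed it down until both hooks closed over its ledges. I then released it and handed the job in at 23.8 s.

- **Force:** the snaps peaked at about 9 N. I then pressed on to the seat's hard stop, where the wrist read 14 N.
- **Lock:** a light upward tug was held at 8.6 N. After release, the wrist picture showed both hooks over the ledges.
- **Level and position:** a rough fit to the scene camera's depth gave a tilt of about 0.01 rad. It put the ring's centre within about 3 mm of where I had measured the dispenser's axis.
- **Other objects:** the tin, dish, spoon and net frame look unmoved in the scene picture; I did not measure them.
- **Failed check:** the same depth fit from the top camera gave no points, so that cross-check is missing. I did not look into why.

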